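Un-nest two vial bins on a turntable and stack them on their ledges

ROBOT

A 6-joint arm with a two-finger parallel gripper is mounted at the origin on the work surface. World frame = base frame: x ahead of the robot, y to its left, z up, the work surface at z = 0. Lengths are in mm, angles in degrees, forces in N, time in s.
With the tool pointing down it reaches from about 300 to 850 mm from the base axis. Payload 4.2 kg.
Tool frame: the origin (TCP) lies at the very end of the fingers, on their centre line; the grasp point (between the pads) lies env.grip_point_offset behind it (env.grip_point_offset is the distance from the TCP to the grasp point, in mm); z points along the fingers, y is the direction in which the jaws open and shut (so a half turn about z gives the same grasp; the last joint's range is limited). The gripper opens to 91 mm and grips with 3 to 60 N. Pads are 32 mm wide; open, the fingers measure 118 mm over their backs; the gripper's body (76 mm by 178 mm) begins 60 mm behind the grasp point.
Start: joints at [72.307, 18.312, 89.639, -0, 72.044, -1.146], TCP at [163.763, 551.203, 213.976] pointing down, gripper open.
Joint ranges: [-177.97, 177.97], [-48.28, 115.42], [12.27, 149.76], [-77.06, 257.06], [2.81, 150.46], [-146.56, 146.56]. Speed limits (degrees/s): [147.25, 147.25, 180, 180, 180, 180].

INTERFACE

Orientations are given as [roll, pitch, yaw] about the fixed x, y, z axes, in that order (R = Rz(yaw) Ry(pitch) Rx(roll)).
In Python, from workcell import env, grab_frame, camera_params gives the robot as it stands. The module is installed in compiled form; this text tells all that it offers.
- The arm moves only by the shell command python3 -m creep 'ROWS' [OPENING] [FORCE]. ROWS is a JSON object of lists of equal length, an entry for each row: "offset": the shift along the tool's x, y, z in m, a list of three; "rotation": the turn, a rotation vector about the tool's x, y, z in degrees, a list of three. A call has 1 to 5 rows; each row shifts and turns the commanded pose from where the row before left it, along the tool's axes as they then stand; what a row does not reach is not made up. A row lasts 1/8 s, in which the tool goes at most 62.5 mm and 10.7 degrees, less where a joint would pass 70% of its speed; a pose out of reach is approached as far as the arm can. A call is refused whole if a number of a shift passes 0.0625 or a number of a turn 10.7, either way. A call with a gripper value outside its range is refused whole. OPENING is the closure, from 0 (fully open) to 1 (shut), set as the call begins (- or left out, the last holds). The fingers move at their own pace and stop on an object; FORCE is the grip in N (left out, the last holds). Time passes only in rows, so rows that do not move let the fingers close. It gives the time, the measured TCP pose, the force and the opening at its end, in the units of the state.
- env.state(): the state, without advancing time (a new reading comes with each control period).
- grab_frame(name): name is "side" or "top"; returns the picture (400x640x3 uint8, red, green, blue); there is no depth.
- camera_params(name): a dict with "mtx" (3x3 intrinsics, pixels), "k1" (the pictures are not rectified: a ray, as slopes to the right and down, at radius r is drawn at 1 + k1 r^2 times it, then the intrinsics apply), "R" (3x3) and "t" (3): a world point X has camera coordinates R X + t. Camera axes: x right, y down, z forward; pixel columns grow to the right and rows downward; lengths in mm; the calibration is good to about 2 mm. A picture is of the moment at which its call begins. camera_params takes no time and is no camera call.
- env.job_done(): hands the job in, once; it reports no verdict.
The state is a dict: "time_s": time; "qpos": joint angles; "qvel": joint speeds; "effort": joint torques, N m; "ee_pos": TCP position; "ee_rot": TCP orientation; "force": force on the tool from outside, world axes, zero at the start; "torque": the same for the moment, N m; "gripper_width": finger opening in mm.
Only numpy, scipy, OpenCV 4.12 (cv2) and the standard library are available. Lean on these libraries where they do the work, as an engineer would, in place of code of your own. Each camera call takes 0.05 s, during which the arm holds its last target.

TASK

The blue vial bin is nested down in the white one on the turntable. Lift the blue bin out by its handle and set it down about the middle of the blue mat; then turn the turntable half round by its post, as far as its stop, so that the white bin faces the other way; then put the blue bin back on top with the two orange ends at opposite ends, so that its runners sit in the ledge notches of the white bin and it does not nest, and let go. Keep the blue bin upright and do not drop it, and leave the bottles, jar, boxes and tools around as they are.

Things in the scene. Friction and masses are not known exactly. Their poses are not given: they have to be found in the camera images.
- upper: Blue vial bin (0.3 to 0.6 kg), vials fixed inside. 180 x 108 mm over the rim, rim 65 mm high, 3 mm walls leaning outward, floor 156 x 84 mm, on two black cross runners. Origin: centre of the underside of the runners, midway between the ends; x points to the orange end, z up. Stands nested 25 mm above the white bin's origin at the start; on the ledges, half turned, it stands 59 mm above it.
- grip (a point): Middle of the blue bin's fixed grey carrying handle, 98 mm above the bin's origin: a bar 90 mm long along the bin's x, 12 mm thick along y, from 86 to 110 mm above the underside, on two 12 mm square posts at x = +-36 mm.
- upper_orange (a point): Middle of the orange end tab of the blue bin, at x = +97, z = +63 mm of the bin.
- upper_runner (a point): Middle of the underside of the blue bin's runner nearer its orange end, at x = +60 mm; the other runner lies at x = -24 mm. Each is 10 mm wide (x), 120 mm long (y), 10 mm high. The white bin has the same.
- lower: White bin (0.25 to 0.5 kg), empty, no handle, otherwise the same shape as the blue one: 180 x 108 mm over the rim, 65 mm high, on two runners. Origin: centre of the underside of the runners, 16 mm above the table; x points to its orange end, z up. Loose, but held within 2 mm between small stops on the turntable and turns with it; axes parallel to the disc's.
- lower_orange (a point): Middle of the orange end tab of the white bin, at x = +97, z = +63 mm of the bin.
- lower_notch (a point): The shallow ledge notches of the white bin farther from its orange end: x = -60 mm, notch floor 59 mm above the underside (this point is midway between the two side walls). Another pair is at x = +24 mm. All are 22 mm wide (x), 6 mm deep from the rim, open inward and outward; the blue bin's runners rest in them when it is turned half round.
- lower_slot (a point): The deep slots of the white bin nearer its orange end: x = +60 mm, slot floor 25 mm above the underside (this point is midway between the side walls). Another pair is at x = -24 mm. All are 22 mm wide (x), 40 mm deep from the rim; the blue bin's runners sink into them (it nests) when both bins face the same way.
- turntable (a joint): Angle of the turntable (rad), positive anticlockwise from above, 0 at the start. It turns either way with light friction (about 2 N at the post), stays where it is left, and has hard stops at half a turn each way (+3.14 and -3.14). White disc, 286 mm in diameter, upper face 16 mm above the table.
- axis (a point): Centre of the turntable's upper face, on the axis, 16 mm above the table; its axes turn with the disc.
- post_top (a point): Top centre of the green upright push post on the disc: 15 mm in diameter, 70 mm tall (16 to 86 mm above the table), 125 mm from the axis on the disc's +y, beside the middle of the white bin's long side (its centre 65 mm outside the ends of its runners).
- mat: Square blue mat fixed flat on the table, 250 x 250 x 3 mm; origin at the centre of its underside (the top is 3 mm above the table).
- amber_bottle: Amber glass bottle, 68 mm in diameter, 125 mm tall, bystander; origin under its centre.
- clear_bottle: Clear bottle with a blue cap, 68 mm in diameter, 125 mm tall, bystander; origin under its centre.
- vial_box: Cardboard box 90 x 50 x 40 mm between turntable and mat, bystander; origin under its centre.
- jar: White jar with a red cap, 50 mm in diameter, 60 mm tall, bystander near the robot; origin under its centre.
- rack: Blue vial rack 80 x 150 mm, 44 mm tall, bystander; origin under its centre.
- wrench: Steel wrench 160 mm long lying on the table, bystander; origin under its middle, its length along x.

How it is judged (in metres and radians):
On the way, in this order (a step that is already met when the one before it is completed fails the run):
1. the blue bin stands upright and released on the mat (horizontal distance between upper and mat below 0.07 m and height (world z) of upper below 0.01 m and angle between upper's own z axis and vertical below 0.1 rad and contact force between the fingers and upper below 0.1 N and linear speed of upper below 0.03 m/s), for 0.2 s.
2. the turntable is turned half round to its stop with the white bin on it, while the blue bin stands on the mat (horizontal distance between upper and mat below 0.07 m and height (world z) of upper below 0.01 m and angle between upper's own z axis and vertical below 0.1 rad and contact force between the fingers and upper below 0.1 N and (value of joint turntable above 3.02 rad or value of joint turntable below -3.02 rad) and horizontal distance between lower and axis below 0.012 m and angle between lower's own z axis and vertical below 0.06 rad and z of lower in the frame of axis below 0.005 m and x of lower_orange in the frame of axis above 0.08 m), for 0.1 s.
At the end, for the whole second after the job is handed in: Turntable within 0.12 rad of half a turn, still; white bin upright in its place on it; blue bin at rest on it, upright, released, orange ends opposite, runners in the notches (underside 59 +-3.5 mm above the white bin's), centred within 10 mm lengthwise, 15 mm crosswise ((value of joint turntable above 3.02 rad or value of joint turntable below -3.02 rad) and horizontal distance between lower and axis below 0.012 m and angle between each of lower, upper's own z axis and vertical below 0.06 rad and z of lower in the frame of axis below 0.005 m and x of lower_orange in the frame of axis above 0.08 m and z of upper in the frame of lower between 0.0555 and 0.0625 m and x of upper in the frame of lower between -0.01 and 0.01 m and y of upper in the frame of lower between -0.015 and 0.015 m and x of upper_orange in the frame of lower below -0.08 m and linear speed of upper below 0.02 m/s and velocity of joint turntable between -0.05 and 0.05 rad/s and contact force between the fingers and upper below 0.1 N and contact force between upper and lower above 1 N); the robot touches nothing.
It fails at once if the blue bin is tipped by more than about 30 degrees (angle between upper's own z axis and vertical above 0.5 rad).
It fails at once if the blue bin is dropped (falls freely by more than about 15 mm) (contact force between anything else and upper below 0.05 N and linear speed of upper above 0.55 m/s).
It fails at once if a bottle, jar, box, rack or tool around is shifted by more than 40 mm or knocked over (distance of any of amber_bottle, clear_bottle, vial_box, jar, rack, wrench from where it was at the start of the episode above 0.04 m or angle between any of amber_bottle, clear_bottle, vial_box, jar, rack's own z axis and vertical above 0.5 rad).
It also fails if it takes over 72 s, if anything falls off the work surface, if the arm or the gripper's body presses on something with over 40 N, if the wrist force passes 120 N, or if a joint passes its speed limit or range.

## Working session

There is one attempt and no reset: what is moved stays moved. The work goes in short steps, Python scripts to look and compute and a shell command to move; the robot and the scene stay as the last step left them, time stands still between calls to the robot, and variables do not carry over. Pictures are saved under pics/ and viewed, and the job is handed in when it is done.

```bash
mkdir -p pics; cat > h.py <<'E'
import numpy as np, cv2
from workcell import env, grab_frame, camera_params
def snap(name,fn):
    im=grab_frame(name); cv2.imwrite('pics/'+fn,im[:,:,::-1]); return im
def ray(name,uv):
    c=camera_params(name); K=np.array(c['mtx']);R=np.array(c['R']);t=np.array(c['t']).ravel()
    p=cv2.undistortPoints(np.array([[uv]],float),K,np.array([c['k1'],0,0,0.]))[0,0]
    d=R.T@np.array([p[0],p[1],1]); o=-R.T@t
    return o,d
def onz(name,uv,z):
    o,d=ray(name,uv); return (o+d*(z-o[2])/d[2]).round(1)
def proj(name,X):
    c=camera_params(name); K=np.array(c['mtx']);R=np.array(c['R']);t=np.array(c['t']).ravel()
    return cv2.projectPoints(np.array([X],float),cv2.Rodrigues(R)[0],t,K,np.array([c['k1'],0,0,0.]))[0][0,0].round(1)
def tri(a,b):
    (o1,d1),(o2,d2)=ray('top',a),ray('side',b)
    s=np.linalg.lstsq(np.c_[d1,-d2],o2-o1,rcond=None)[0]
    return ((o1+d1*s[0]+o2+d2*s[1])/2).round(1), np.linalg.norm(o1+d1*s[0]-o2-d2*s[1]).round(1)
E
python3 - <<'E'
from h import *
snap('top','t0.png');snap('side','s0.png')
print(env.grip_point_offset,env.state())
E
```

```text
18.8 {'time_s': 0.1, 'qpos': array([ 7.23059819e+01,  1.83469376e+01,  8.97001325e+01, -2.58337438e-04,
        7.20427814e+01, -1.14698475e+00]), 'qvel': array([ 0.03947314, -0.15472426, -0.11803784, -0.0456908 , -0.08029649,
       -0.06676571]), 'effort': array([ 4.97099572e-04, -4.13332880e+01, -2.32508755e+01,  7.31801125e-02,
        4.20853542e-02, -5.24607003e-05]), 'ee_pos': array([163.63465574, 550.75249405, 213.20992211]), 'ee_rot': array([-1.79910162e+02, -1.55300821e-03,  1.63453045e+02]), 'force': array([ 0.25320598, -0.32396091,  0.71542577]), 'torque': array([ 0.01137302,  0.00609223, -0.03541012]), 'gripper_width': 91.35693536412347}
```

View pics/t0.png

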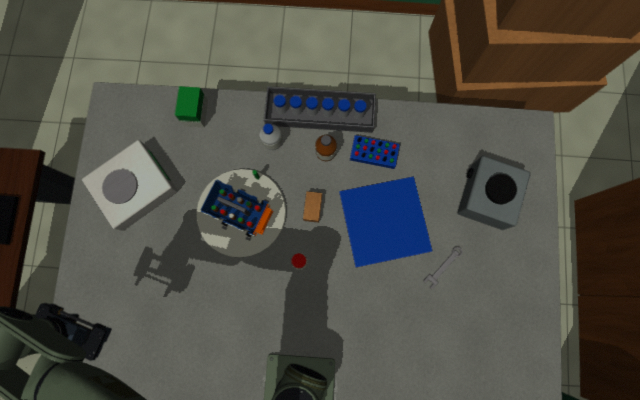

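View pics/s0.png

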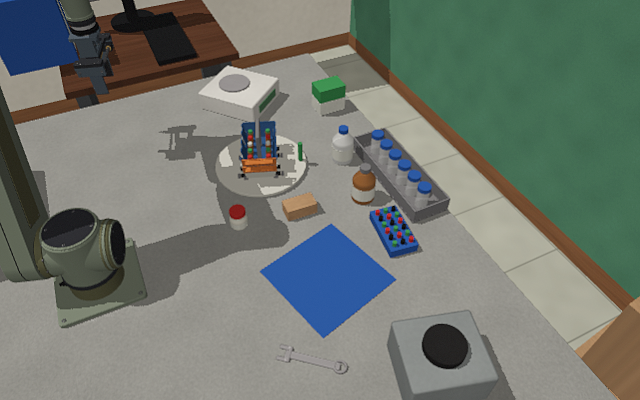

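The top view puts the bins on the turntable near (240,212), orange tabs at about (263,219), the post at (256,174) and the mat centred near (386,222). I'll zoom in to measure.

```bash
python3 - <<'E'
from h import *
t=cv2.imread('pics/t0.png');s=cv2.imread('pics/s0.png')
cv2.imwrite('pics/t0z.png',cv2.resize(t[160:265,185:325],None,fx=5.7,fy=5.7,interpolation=cv2.INTER_CUBIC))
cv2.imwrite('pics/s0z.png',cv2.resize(s[105:215,200:340],None,fx=5.4,fy=5.4,interpolation=cv2.INTER_CUBIC))
hsv=cv2.cvtColor(t,cv2.COLOR_BGR2HSV)
for n,im in(('top',t),('side',s)):
    h=cv2.cvtColor(im,cv2.COLOR_BGR2HSV)
    m=cv2.inRange(h,(105,150,60),(125,255,255))
    k,l,st,c=cv2.connectedComponentsWithStats(m)
    for i in range(1,k):
        if st[i,4]>1500:
            cc=cv2.findContours((l==i).astype('u1'),0,2)[0][0]
            r=cv2.approxPolyDP(cc,12,True)[:,0]
            print(n,st[i],c[i],r.tolist(),[onz(n,p,3).tolist() for p in r.astype(float)])
    m=cv2.inRange(h,(55,120,40),(85,255,255)); k,l,st,c=cv2.connectedComponentsWithStats(m)
    print(n,'green',[(st[i].tolist(),c[i].round(1).tolist()) for i in range(1,k) if st[i,4]>8])
    m=cv2.inRange(h,(5,200,120),(16,255,255)); k,l,st,c=cv2.connectedComponentsWithStats(m)
    print(n,'orange',[(st[i].tolist(),c[i].round(1).tolist()) for i in range(1,k) if st[i,4]>8])
E
```

```text
top [ 340  177   92   90 5936] [384.87651617 221.37213612] [[413, 177], [340, 191], [356, 266], [431, 250]] [[684.8, -321.3, 3.0], [621.3, -85.9, 3.0], [384.5, -151.2, 3.0], [450.6, -385.8, 3.0]]
top green [([395, 0, 45, 3, 88], [421.8, 0.6]), ([175, 86, 26, 35, 722], [187.4, 103.2]), ([365, 139, 3, 4, 11], [365.9, 140.4]), ([386, 143, 3, 4, 11], [386.9, 144.4]), ([357, 144, 3, 5, 11], [357.8, 146.1]), ([377, 149, 4, 4, 12], [378.8, 150.4]), ([369, 154, 4, 4, 12], [370.2, 155.6]), ([390, 159, 4, 4, 11], [391.2, 160.2]), ([253, 170, 5, 9, 25], [254.9, 173.2]), ([219, 189, 5, 5, 20], [221.0, 190.9]), ([246, 201, 4, 5, 12], [247.6, 203.2]), ([211, 205, 5, 5, 20], [213.0, 206.9]), ([238, 218, 4, 4, 15], [239.4, 219.4])]
top orange [([255, 208, 16, 26, 157], [262.7, 220.8])]
side [   0    0   79   75 4655] [33.38431794 35.58238453] [[0, 0], [10, 74], [78, 59], [55, 0]] [[-194.3, 1895.1, 3.0], [-170.3, 1148.6, 3.0], [85.4, 1151.5, 3.0], [49.3, 1778.4, 3.0]]
side [ 260  224  136  114 7802] [327.10715201 278.56036914] [[331, 224], [260, 271], [323, 337], [395, 279]] [[623.6, -86.2, 3.0], [385.9, -150.4, 3.0], [452.2, -386.8, 3.0], [688.5, -321.3, 3.0]]
side green [([312, 76, 33, 27, 654], [328.2, 88.9]), ([248, 129, 4, 4, 14], [249.7, 130.5]), ([265, 128, 5, 5, 15], [267.2, 129.8]), ([298, 142, 4, 19, 62], [299.8, 150.5]), ([247, 148, 5, 4, 14], [249.4, 149.6]), ([266, 148, 4, 3, 11], [267.6, 148.9]), ([384, 208, 4, 6, 17], [385.1, 210.1]), ([395, 211, 4, 6, 20], [396.4, 213.8]), ([382, 221, 4, 6, 21], [383.6, 223.8]), ([394, 225, 4, 7, 23], [395.3, 227.9]), ([405, 229, 5, 7, 21], [407.0, 232.3]), ([392, 240, 5, 7, 23], [394.2, 243.2])]
side orange []
```

```bash
ls pics
```

```text
s0.png
s0z.png
t0.png
t0z.png
```

View pics/t0z.png

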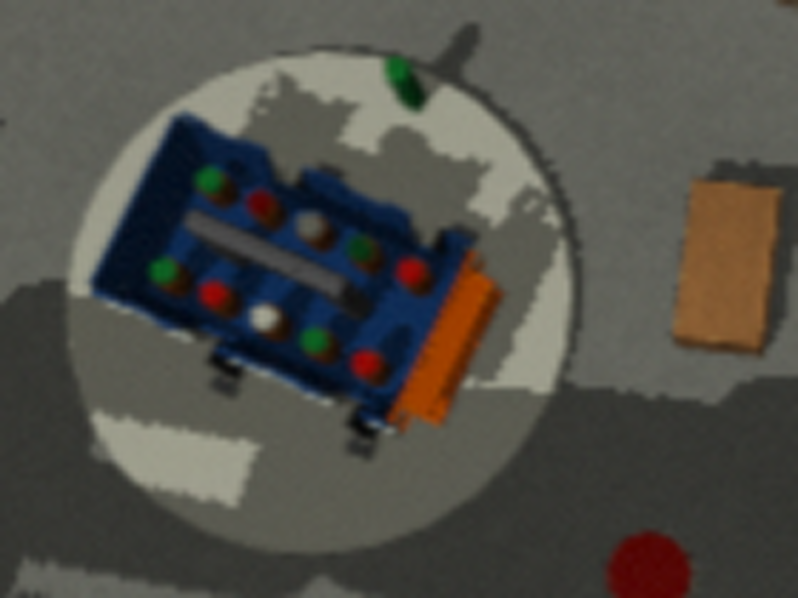

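View pics/s0z.png

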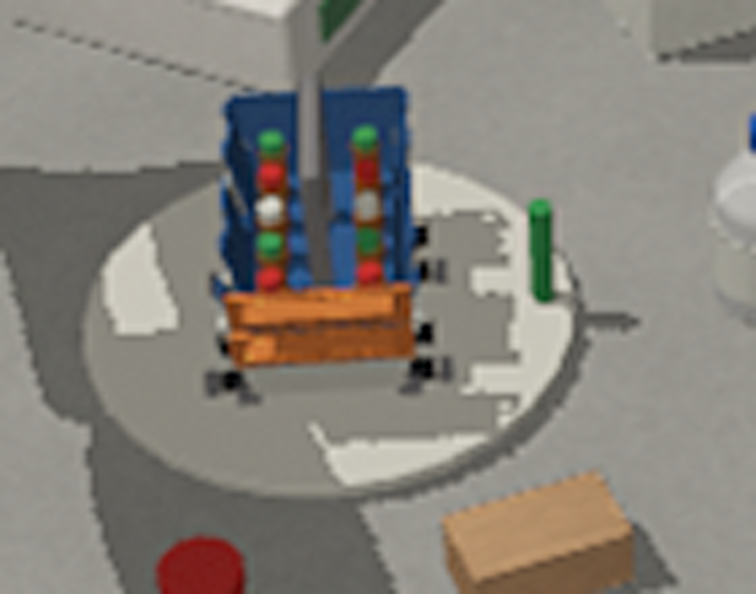

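```bash
python3 - <<'E'
from h import *
zt=lambda x,y:(185+x/5.7-.5+.09,160+y/5.7-.5+.09)
zs=lambda x,y:(200+x/5.4-.4,105+y/5.4-.4)
for a,b in(((65,300),(578,300)),):
  print('disc L/R',onz('top',zt(*a),16),onz('top',zt(*b),16))
print('disc T/B',onz('top',zt(330,48),16),onz('top',zt(310,553),16))
# ellipse fit through points on rim
pts=[(65,300),(578,300),(330,48),(310,553),(240,62),(120,452),(510,472),(525,150)]
P=np.array([onz('top',zt(*p),16)[:2] for p in pts]);
A=np.c_[2*P,np.ones(len(P))];x=np.linalg.lstsq(A,(P**2).sum(1),rcond=None)[0]
print('c',x[:2],np.sqrt(x[2]+x[:2]@x[:2]), np.linalg.norm(P-x[:2],axis=1))
print('handle ends',onz('top',zt(190,217),151),onz('top',zt(350,290),151))
print('post top',onz('top',zt(398,68),86), tri(zt(398,68),zs(540,206)))
print('rim corners',[onz('top',zt(*p),106) for p in((183,118),(95,287),(475,240),(395,425))])
print('tab',onz('top',zt(470,345),104), 'vial tops', tri(zt(210,180),zs(365,136)),tri(zt(365,362),zs(271,277)))
print('side tab', onz('side',zs(318,302),104))
E
```

```text
disc L/R [517.3 368.7  16. ] [537.5  81.4  16. ]
disc T/B [672.8 235.6  16. ] [387.1 216.   16. ]
c [529.85144086 224.6773881 ] 143.0920949442115 [144.56850074 143.4813939  143.36524687 143.01493255 144.8194801
 139.94712277 145.78806427 139.63135631]
handle ends [544.7 268.6 151. ] [513.  183.2 151. ]
post top [646.2 182.7  86. ] (array([647.1, 182. ,  88.1]), np.float64(2.9))
rim corners [array([606. , 290.5, 106. ]), array([512.2, 326. , 106. ]), array([551.2, 129.1, 106. ]), array([451.2, 161.2, 106. ])]
tab [495.9 126.7 104. ] vial tops (array([577.5, 274.6,  95.4]), np.float64(3.8)) (array([486.2, 181.7,  95.7]), np.float64(4.1))
side tab [501.5 142.5 104. ]
```

Measured positions:
- Turntable centre is about (530,225).
- Bin x axis points at about -110°, and the handle middle is about (529,226,139).
- Post is about (646.5,182.5) and the mat centre about (535.5,-236).

The blue bin's final yaw equals its present one. First I'll move over the bin.

```bash
python3 - <<'E'
from h import *
print('clear cap',tri((267.5,127),(343.5,129)),'amber',tri((325,140),(365,169)),'jar',onz('top',(299,260),60))
print('box',[onz('top',p,40) for p in((306,192),(321,193),(303,219),(319,221))])
E
python3 -m creep '{"offset":[[-0.044,-0.021,0],[-0.044,-0.021,0],[-0.044,-0.021,0],[-0.044,-0.021,0],[-0.044,-0.021,0]],"rotation":[[0,0,0],[0,0,0],[0,0,0],[0,0,0],[0,0,0]]}' 0 40
python3 -m creep '{"offset":[[-0.044,-0.021,0],[-0.044,-0.021,0],[-0.044,-0.021,0],[-0.044,-0.021,0],[-0.044,-0.021,0]],"rotation":[[0,0,0],[0,0,0],[0,0,0],[0,0,0],[0,0,0]]}' 
python3 -m creep '{"offset":[[0,0,0],[0,0,0],[0,0,0],[0,0,0],[0,0,0]],"rotation":[[0,0,10.4],[0,0,10.4],[0,0,10.4],[0,0,10.4],[0,0,10.4]]}' 
python3 -m creep '{"offset":[[0,0,0],[0,0,0],[0,0,0],[0,0,0],[0,0,0]],"rotation":[[0,0,10.4],[0,0,10.4],[0,0,10.4],[0,0,10.4],[0,0,0]]}'
```

```text
clear cap (array([782. , 151.2, 117.8]), np.float64(0.5)) amber (array([755.2, -28.3, 112.5]), np.float64(2.6)) jar [387.7  25.1  60. ]
box [array([602.6,  21.6,  40. ]), array([602.6, -25.8,  40. ]), array([516.1,  24.2,  40. ]), array([513.3, -26. ,  40. ])]
time_s: 0.72
ee_pos: [345.6, 386.6, 213.6]
ee_rot: [-180.0, -0.0, 163.5]
force: [-0.1, -0.0, -0.3]
gripper_width: 91.0
time_s: 1.35
ee_pos: [526.6, 223.3, 213.6]
ee_rot: [-180.0, -0.0, 163.4]
force: [0.8, 0.2, -1.2]
gripper_width: 90.8
time_s: 1.98
ee_pos: [525.4, 224.4, 213.4]
ee_rot: [-179.9, -0.0, 111.1]
force: [-0.7, 0.2, 0.2]
gripper_width: 91.1
time_s: 2.6
ee_pos: [525.5, 224.5, 213.5]
ee_rot: [-180.0, 0.0, 70.0]
force: [-1.1, 0.6, -0.3]
gripper_width: 91.4
```

```bash
python3 -m creep '{"offset":[[0.002,0.003,0.02],[0,0,0.023],[0,0,0.023],[0,0,0.017],[0,0,0.01]],"rotation":[[0,0,0],[0,0,0],[0,0,0],[0,0,0],[0,0,0]]}' 0 
python3 - <<'E'
from h import *
snap('top','t1.png');s=snap('side','s1.png')
cv2.imwrite('pics/s1z.png',cv2.resize(s[60:200,190:330,::-1],None,fx=4,fy=4,interpolation=cv2.INTER_CUBIC))
E
```

```text
time_s: 3.22
ee_pos: [528.7, 225.3, 119.8]
ee_rot: [-179.9, 0.1, 70.0]
force: [0.4, -0.2, -0.4]
gripper_width: 91.4
```

View pics/s1z.png

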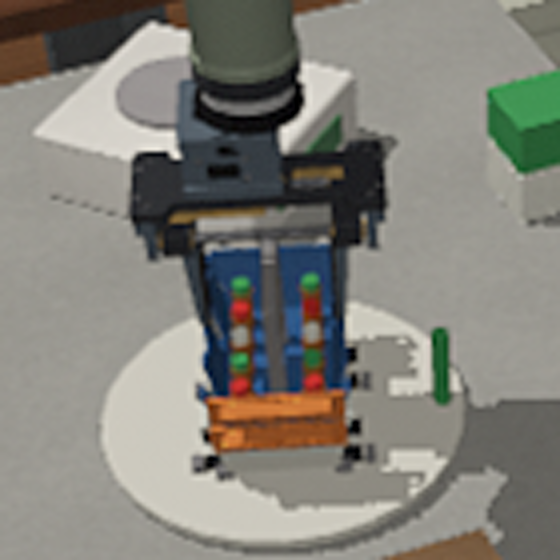

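The jaws straddle the handle, with the bar centred between the fingers at about (270,300) in the zoom. I'll close on it.

```bash
python3 -m creep '{"offset":[[0,0,0],[0,0,0],[0,0,0],[0,0,0],[0,0,0]],"rotation":[[0,0,0],[0,0,0],[0,0,0],[0,0,0],[0,0,0]]}' 1 40
python3 -m creep '{"offset":[[0,0,0],[0,0,0],[0,0,0],[0,0,0],[0,0,0]],"rotation":[[0,0,0],[0,0,0],[0,0,0],[0,0,0],[0,0,0]]}'
```

```text
time_s: 3.95
ee_pos: [529.3, 225.4, 121.1]
ee_rot: [180.0, -0.0, 69.9]
force: [-0.5, -0.6, -0.2]
gripper_width: 44.5
time_s: 4.58
ee_pos: [528.8, 225.5, 120.9]
ee_rot: [-180.0, 0.0, 69.9]
force: [-1.0, 1.2, 0.7]
gripper_width: 12.0
```

```bash
python3 -m creep '{"offset":[[0,0,0],[0,0,-0.006],[0,0,-0.012],[0,0,-0.014],[0,0,-0.015]],"rotation":[[0,0,0],[0,0,0],[0,0,0],[0,0,0],[0,0,0]]}' 
python3 -m creep '{"offset":[[0,0,-0.015],[0,0,-0.015],[0,0,-0.015],[0,0,-0.01],[0,0,0]],"rotation":[[0,0,0],[0,0,0],[0,0,0],[0,0,0],[0,0,0]]}' 
python3 - <<'E'
from h import *
t=snap('top','t2.png');s=snap('side','s2.png')
cv2.imwrite('pics/s2z.png',cv2.resize(s[40:220,180:340,::-1],None,fx=3.3,fy=3.3,interpolation=cv2.INTER_CUBIC))
E
```

```text
time_s: 5.2
ee_pos: [529.5, 225.4, 169.3]
ee_rot: [180.0, -0.0, 69.8]
force: [-0.5, 0.5, -3.4]
gripper_width: 12.1
time_s: 5.82
ee_pos: [529.6, 225.6, 223.9]
ee_rot: [179.9, -0.1, 69.9]
force: [-0.4, 0.2, -4.0]
gripper_width: 11.5
```

View pics/s2z.png

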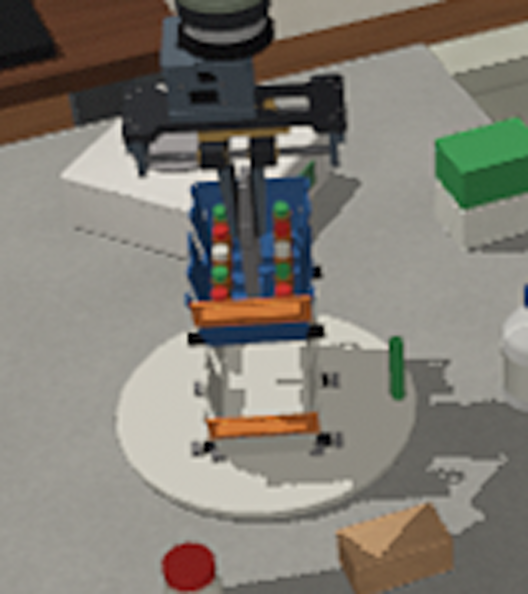

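The blue bin is out and level at about (250,260) in the zoom, and the white one stayed put with its tab at (262,426). Next I'll carry it over to the mat.

```bash
python3 -m creep '{"offset":[[-0.012,0.0046,0],[-0.024,0.0091,0],[-0.034,0.013,0],[-0.036,0.0137,0],[-0.036,0.0137,0]],"rotation":[[0,0,0],[0,0,0],[0,0,0],[0,0,0],[0,0,0]]}' 
python3 -m creep '{"offset":[[-0.036,0.0137,0],[-0.036,0.0137,0],[-0.036,0.0137,0],[-0.036,0.0137,0],[-0.036,0.0137,0]],"rotation":[[0,0,0],[0,0,0],[0,0,0],[0,0,0],[0,0,0]]}' 
python3 -m creep '{"offset":[[-0.036,0.0137,0],[-0.034,0.013,0],[-0.024,0.0091,0],[-0.012,0.0046,0],[-0.003,0.0012,0]],"rotation":[[0,0,0],[0,0,0],[0,0,0],[0,0,0],[0,0,0]]}'
python3 - <<'E'
from h import *
t=snap('top','t3.png');s=snap('side','s3.png')
print(env.state()['ee_pos'],env.state()['ee_rot'])
E
```

```text
time_s: 6.55
ee_pos: [530.6, 71.5, 222.4]
ee_rot: [-180.0, 0.1, 69.9]
force: [0.0, 0.5, -2.7]
gripper_width: 11.7
time_s: 7.18
ee_pos: [532.6, -121.0, 222.5]
ee_rot: [-179.9, 0.0, 69.8]
force: [1.3, -0.6, -2.6]
gripper_width: 11.9
time_s: 7.8
ee_pos: [534.5, -236.2, 222.5]
ee_rot: [-179.9, -0.0, 69.8]
force: [-0.1, 0.4, -2.9]
gripper_width: 11.7
[ 534.71895333 -235.37294536  222.71671555] [-1.79958916e+02 -3.00031956e-02  6.98551875e+01]
```

View pics/s3.png

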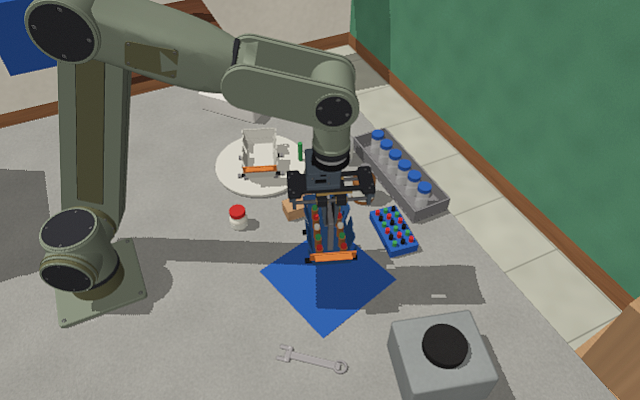

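The bin hangs level over the mat, tab at (330,257). Now lowering it, slowly near the end.

```bash
python3 -m creep '{"offset":[[0,0,0.012],[0,0,0.022],[0,0,0.026],[0,0,0.026],[0,0,0.022]],"rotation":[[0,0,0],[0,0,0],[0,0,0],[0,0,0],[0,0,0]]}' 
python3 -m creep '{"offset":[[0,0,0.014],[0,0,0.008],[0,0,0.003],[0,0,0.002],[0,0,0]],"rotation":[[0,0,0],[0,0,0],[0,0,0],[0,0,0],[0,0,0]]}' 
python3 -m creep '{"offset":[[0,0,0.002],[0,0,0.001],[0,0,0.001],[0,0,0],[0,0,0]],"rotation":[[0,0,0],[0,0,0],[0,0,0],[0,0,0],[0,0,0]]}'
```

```text
time_s: 8.52
ee_pos: [534.3, -234.5, 113.1]
ee_rot: [-179.9, -0.0, 69.9]
force: [-0.4, -0.1, -3.3]
gripper_width: 11.9
time_s: 9.15
ee_pos: [535.2, -235.9, 88.4]
ee_rot: [179.9, -0.0, 69.8]
force: [-0.8, -0.3, -3.8]
gripper_width: 11.9
time_s: 9.78
ee_pos: [535.0, -235.8, 84.0]
ee_rot: [180.0, -0.0, 69.9]
force: [0.1, -0.2, -2.9]
gripper_width: 12.0
```

```bash
python3 -m creep '{"offset":[[0,0,0.001],[0,0,0],[0,0,0.001],[0,0,0],[0,0,0]],"rotation":[[0,0,0],[0,0,0],[0,0,0],[0,0,0],[0,0,0]]}'
```

```text
time_s: 10.4
ee_pos: [534.9, -235.7, 82.7]
ee_rot: [180.0, -0.0, 69.9]
force: [-3.4, 1.6, 5.6]
gripper_width: 11.5
```

Contact: the vertical force went from -3 to +5.6 N. Releasing.

```bash
python3 -m creep '{"offset":[[0,0,0],[0,0,0],[0,0,0],[0,0,0],[0,0,0]],"rotation":[[0,0,0],[0,0,0],[0,0,0],[0,0,0],[0,0,0]]}' 0.5
python3 -m creep '{"offset":[[0,0,0],[0,0,0],[0,0,-0.01],[0,0,-0.04],[0,0,-0.05]],"rotation":[[0,0,0],[0,0,0],[0,0,0],[0,0,0],[0,0,0]]}'
python3 -m creep '{"offset":[[0,0,-0.04],[0,0,-0.02],[0,0,0],[0,0,0],[0,0,0]],"rotation":[[0,0,0],[0,0,0],[0,0,0],[0,0,0],[0,0,0]]}'
python3 - <<'E'
from h import *
t=snap('top','t4.png');s=snap('side','s4.png')
cv2.imwrite('pics/s4z.png',cv2.resize(s[100:300,180:420,::-1],None,fx=3,fy=3,interpolation=cv2.INTER_CUBIC))
E
```

```text
time_s: 11.02
ee_pos: [535.0, -235.8, 81.9]
ee_rot: [180.0, -0.0, 69.9]
force: [-0.4, -0.2, -0.1]
gripper_width: 45.6
time_s: 11.65
ee_pos: [534.4, -235.5, 182.8]
ee_rot: [-179.9, -0.0, 69.8]
force: [0.5, 0.4, -0.0]
gripper_width: 45.6
time_s: 12.28
ee_pos: [534.3, -235.5, 240.5]
ee_rot: [-179.8, -0.0, 69.8]
force: [0.8, -0.3, -0.1]
gripper_width: 45.8
```

View pics/s4z.png

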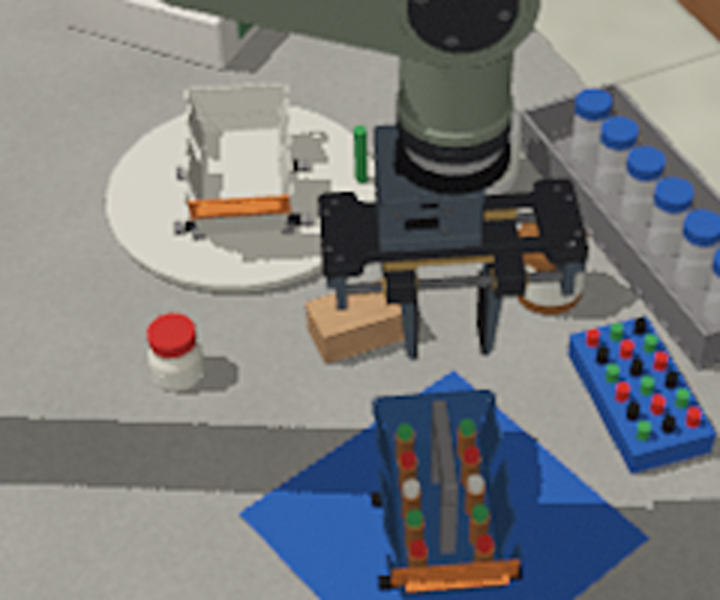

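View pics/t4.png

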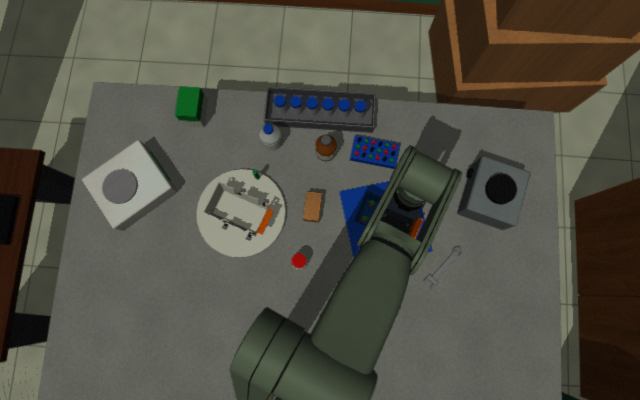

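The bin stands free on the mat. Next I'll go to the post, with tool yaw -20° so the jaws open tangentially.

```bash

python3 -m creep '{"offset":[[0.043,-0.0039,0],[0.043,-0.0039,0],[0.043,-0.0039,0],[0.043,-0.0039,0],[0.043,-0.0039,0]],"rotation":[[0,0,0],[0,0,0],[0,0,0],[0,0,0],[0,0,0]]}'
python3 -m creep '{"offset":[[0.043,-0.0039,0],[0.043,-0.0039,0],[0.043,-0.0039,0],[0.043,-0.0039,0],[0.043,-0.0039,0]],"rotation":[[0,0,0],[0,0,0],[0,0,0],[0,0,0],[0,0,0]]}'
python3 -m creep '{"offset":[[0,0,0],[0,0,0],[0,0,0],[0,0,0],[0,0,0]],"rotation":[[0,0,10],[0,0,10],[0,0,10],[0,0,10],[0,0,10]]}'
python3 -m creep '{"offset":[[0,0,0],[0,0,0],[0,0,0],[0,0,0],[0,0,0]],"rotation":[[0,0,10],[0,0,10],[0,0,10],[0,0,9.8],[0,0,0]]}'
```

```text
time_s: 13.0
ee_pos: [590.8, -25.8, 241.4]
ee_rot: [-180.0, 0.0, 69.9]
force: [0.2, -0.6, 0.4]
gripper_width: 45.7
time_s: 13.62
ee_pos: [646.6, 182.7, 241.2]
ee_rot: [-180.0, 0.0, 69.9]
force: [0.0, 0.7, 0.2]
gripper_width: 45.5
time_s: 14.25
ee_pos: [646.3, 181.3, 241.1]
ee_rot: [-180.0, 0.1, 19.5]
force: [-0.5, 0.1, -0.1]
gripper_width: 45.4
time_s: 14.88
ee_pos: [646.3, 181.3, 241.2]
ee_rot: [180.0, 0.1, -19.8]
force: [0.8, 0.6, -0.3]
gripper_width: 45.8
```

```bash

python3 -m creep '{"offset":[[0.0,-0.001,0.03],[0,0,0.04],[0,0,0.04],[0,0,0.03],[0,0,0.006]],"rotation":[[0,0,0],[0,0,0],[0,0,0],[0,0,0],[0,0,0]]}'
python3 - <<'E'
from h import *
s=snap('side','s5.png')
cv2.imwrite('pics/s5z.png',cv2.resize(s[60:220,200:400,::-1],None,fx=3.7,fy=3.7,interpolation=cv2.INTER_CUBIC))
E
```

```text
time_s: 15.5
ee_pos: [645.2, 181.9, 93.3]
ee_rot: [179.8, 0.2, -19.8]
force: [-0.4, 0.0, 0.2]
gripper_width: 45.8
```

View pics/s5z.png

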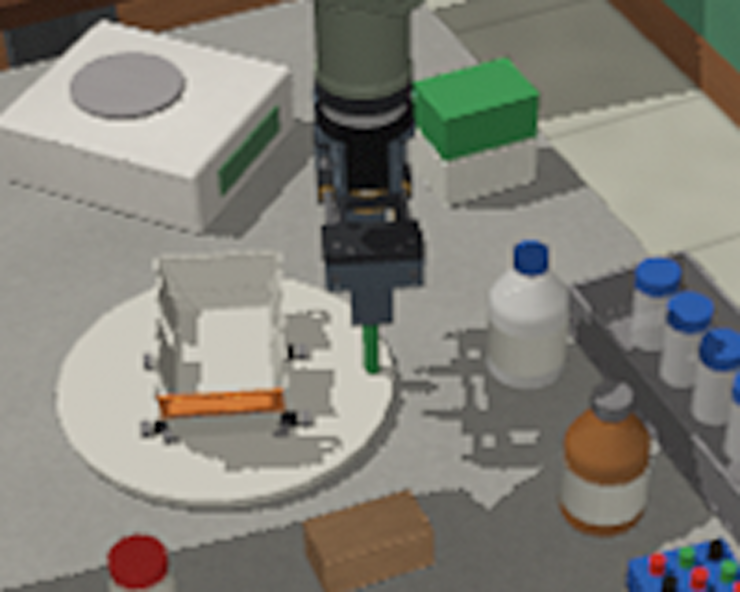

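The post (372,350) sits under the finger centred line. Lowering to straddle it, then narrowing the jaws to about 25 mm.

```bash

python3 -m creep '{"offset":[[0.001,0,0.012],[0,0,0.012],[0,0,0.012],[0,0,0.004],[0,0,0]],"rotation":[[0,0,0],[0,0,0],[0,0,0],[0,0,0],[0,0,0]]}'
python3 -m creep '{"offset":[[0,0,0],[0,0,0],[0,0,0],[0,0,0]],"rotation":[[0,0,0],[0,0,0],[0,0,0],[0,0,0]]}' 0.74 10
```

```text
time_s: 16.18
ee_pos: [647.6, 182.0, 55.6]
ee_rot: [180.0, 0.0, -19.9]
force: [-0.5, 0.2, 0.2]
gripper_width: 45.7
time_s: 16.68
ee_pos: [647.8, 182.0, 56.1]
ee_rot: [-180.0, -0.0, -19.9]
force: [-0.0, 0.9, -0.1]
gripper_width: 23.5
```

```bash

python3 -m creep '{"offset":[[-0.0002,-0.0065,0],[-0.0007,-0.0131,0],[-0.0007,-0.0131,0],[-0.0007,-0.0131,0],[-0.0007,-0.0131,0]],"rotation":[[0,0,-3],[0,0,-6],[0,0,-6],[0,0,-6],[0,0,-6]]}'
python3 -m creep '{"offset":[[-0.0007,-0.0131,0],[-0.0007,-0.0131,0],[-0.0007,-0.0131,0],[-0.0007,-0.0131,0],[-0.0007,-0.0131,0]],"rotation":[[0,0,-6],[0,0,-6],[0,0,-6],[0,0,-6],[0,0,-6]]}'
python3 - <<'E'
from h import *
p=env.state()['ee_pos'][:2]-[530,225]; print(np.hypot(*p),np.degrees(np.arctan2(p[1],p[0])))
E
```

```text
time_s: 17.3
ee_pos: [655.0, 239.7, 56.1]
ee_rot: [179.9, -0.1, 7.3]
force: [0.5, -1.9, -0.1]
gripper_width: 23.2
time_s: 17.92
ee_pos: [630.8, 300.3, 56.2]
ee_rot: [179.9, -0.1, 37.3]
force: [2.9, -1.4, -0.3]
gripper_width: 23.8
125.86080493403766 36.75636657746682
```

```bash

python3 -m creep '{"offset":[[-0.0007,-0.0131,0],[-0.0007,-0.0131,0],[-0.0007,-0.0131,0],[-0.0007,-0.0131,0],[-0.0007,-0.0131,0]],"rotation":[[0,0,-6],[0,0,-6],[0,0,-6],[0,0,-6],[0,0,-6]]}'
python3 -m creep '{"offset":[[-0.0007,-0.0131,0],[-0.0007,-0.0131,0],[-0.0007,-0.0131,0],[-0.0007,-0.0131,0],[-0.0007,-0.0131,0]],"rotation":[[0,0,-6],[0,0,-6],[0,0,-6],[0,0,-6],[0,0,-6]]}'
python3 - <<'E'
from h import *
p=env.state()['ee_pos'][:2]-[530,225]; print(np.hypot(*p),np.degrees(np.arctan2(p[1],p[0])))
E
```

```text
time_s: 18.55
ee_pos: [579.6, 340.6, 56.4]
ee_rot: [179.9, -0.1, 67.3]
force: [2.9, 0.9, -0.9]
gripper_width: 23.2
time_s: 19.18
ee_pos: [515.2, 349.8, 56.5]
ee_rot: [179.8, -0.1, 97.3]
force: [2.4, 1.0, 0.5]
gripper_width: 23.6
125.72474057470421 96.7734608245705
```

```bash

python3 -m creep '{"offset":[[-0.0007,-0.0131,0],[-0.0007,-0.0131,0],[-0.0007,-0.0131,0],[-0.0007,-0.0131,0],[-0.0007,-0.0131,0]],"rotation":[[0,0,-6],[0,0,-6],[0,0,-6],[0,0,-6],[0,0,-6]]}'
python3 -m creep '{"offset":[[-0.0007,-0.0131,0],[-0.0007,-0.0131,0],[-0.0007,-0.0131,0],[-0.0003,-0.0065,0],[-0.0002,-0.005,0]],"rotation":[[0,0,-6],[0,0,-6],[0,0,-6],[0,0,-3],[0,0,-2]]}'
python3 - <<'E'
from h import *
p=env.state()['ee_pos'][:2]-[530,225]; print(np.hypot(*p),np.degrees(np.arctan2(p[1],p[0])))
E
```

```text
time_s: 19.8
ee_pos: [454.9, 325.3, 56.5]
ee_rot: [179.8, -0.0, 127.3]
force: [1.0, 0.0, 0.0]
gripper_width: 23.6
time_s: 20.42
ee_pos: [421.4, 286.9, 56.4]
ee_rot: [179.9, 0.0, 150.1]
force: [-0.0, 1.7, -0.2]
gripper_width: 23.6
125.00157790868343 150.30067826995582
```

```bash

python3 -m creep '{"offset":[[-0.0002,-0.0055,0],[-0.0002,-0.0055,0],[-0.0002,-0.0055,0],[-0.0001,-0.0035,0],[0,0,0]],"rotation":[[0,0,-2.5],[0,0,-2.5],[0,0,-2.5],[0,0,-1.5],[0,0,0]]}'
python3 -m creep '{"offset":[[0,-0.002,0],[0,-0.002,0],[0,-0.001,0],[0,0,0]],"rotation":[[0,0,-1],[0,0,-1],[0,0,0],[0,0,0]]}'
python3 - <<'E'
from h import *
p=env.state()['ee_pos'][:2]-[530,225]; print(np.hypot(*p),np.degrees(np.arctan2(p[1],p[0])))
E
```

```text
time_s: 21.05
ee_pos: [412.9, 268.2, 56.2]
ee_rot: [180.0, 0.0, 159.0]
force: [0.9, 0.0, 1.5]
gripper_width: 23.6
time_s: 21.55
ee_pos: [412.6, 266.4, 56.1]
ee_rot: [179.6, 0.1, 161.0]
force: [1.4, 10.4, -4.7]
gripper_width: 23.8
124.49902423507581 160.60063896625198
```

A 10 N reaction shows it's at the stop. I'll back off to mid-gap, lift away and look.

```bash

python3 -m creep '{"offset":[[0,0.003,0],[0,0.002,0],[0,0,0],[0,0,0]],"rotation":[[0,0,0],[0,0,0],[0,0,0],[0,0,0]]}' 0.5
python3 -m creep '{"offset":[[0,0,-0.02],[0,0,-0.04],[0,0,-0.05],[0,0,-0.05],[0,0,-0.03]],"rotation":[[0,0,0],[0,0,0],[0,0,0],[0,0,0],[0,0,0]]}'
python3 -m creep '{"offset":[[-0.04,0.04,0],[-0.04,0.06,0],[-0.04,0.06,0],[-0.04,0.06,0]],"rotation":[[0,0,0],[0,0,0],[0,0,0],[0,0,0]]}'
python3 - <<'E'
from h import *
t=snap('top','t6.png')
cv2.imwrite('pics/t6z.png',cv2.resize(t[130:280,180:460,::-1],None,fx=2.8,fy=2.8,interpolation=cv2.INTER_CUBIC))
s=snap('side','s6.png')
cv2.imwrite('pics/s6z.png',cv2.resize(s[105:215,200:340,::-1],None,fx=5.4,fy=5.4,interpolation=cv2.INTER_CUBIC))
E
```

```text
time_s: 22.05
ee_pos: [412.5, 268.0, 55.9]
ee_rot: [-180.0, -0.0, 161.1]
force: [-0.3, 0.1, 0.3]
gripper_width: 45.6
time_s: 22.68
ee_pos: [413.1, 268.4, 248.7]
ee_rot: [179.8, 0.1, 161.0]
force: [0.2, 0.1, -0.4]
gripper_width: 45.7
time_s: 23.18
ee_pos: [613.9, 407.7, 245.9]
ee_rot: [-180.0, 0.0, 161.0]
force: [1.1, 0.8, 0.9]
gripper_width: 45.5
```

View pics/t6z.png

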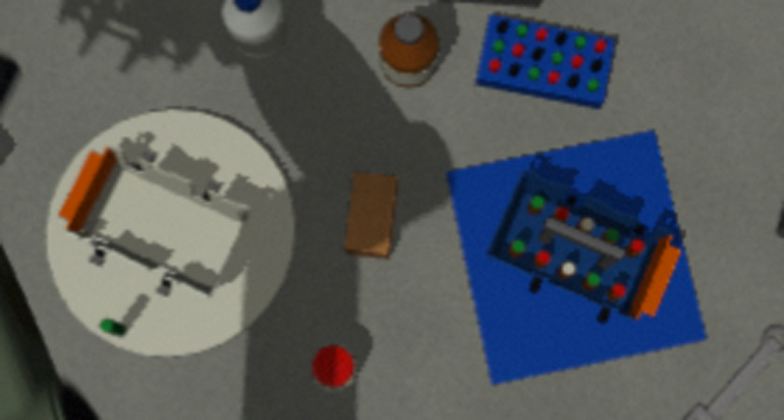

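View pics/s6z.png

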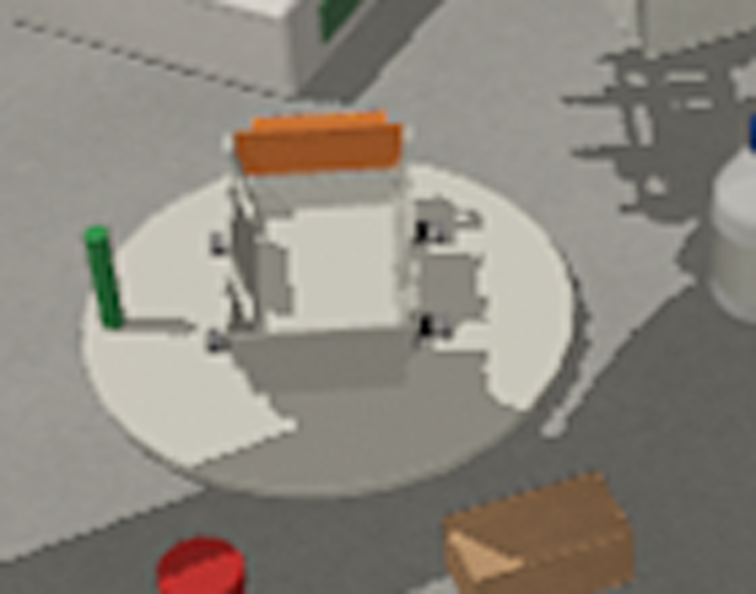

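The turntable is turned: orange tab now at upper left (88,188) and the post at lower left (110,327) in the top zoom. The blue bin is on the mat with its handle near (583,238). I'll refine the axis and white bin centre.

```bash
python3 - <<'E'
from h import *
r={}
for f in('t4','t6'):
    im=cv2.imread(f'pics/{f}.png');h=cv2.cvtColor(im,cv2.COLOR_BGR2HSV)
    for nm,m in(('or',cv2.inRange(h,(4,190,90),(16,255,255))),('gr',cv2.inRange(h,(50,120,40),(85,255,255)))):
        m[:, :195]=0;m[:,290:]=0;m[:165]=0;m[262:]=0
        k,l,st,c=cv2.connectedComponentsWithStats(m)
        i=1+np.argmax(st[1:,4]); ys,xs=np.nonzero(l==i)
        print(f,nm,st[i].tolist(),c[i].round(1),onz('top',c[i],75 if nm=='or' else 51))
        r[f+nm]=onz('top',c[i],75 if nm=='or' else 51)
print((r['t4or']+r['t6or'])/2,(r['t4gr']+r['t6gr'])/2)
z=lambda x,y:(180+x/2.8-.3,130+y/2.8-.3)
print('rim end corners',onz('top',z(250,212),81),onz('top',z(212,294),81),'handle',onz('top',z(547,227),113),onz('top',z(622,255),113))
z=lambda x,y:(200+x/5.4-.4,105+y/5.4-.4)
print('side: near rim',onz('side',z(232,342),81),onz('side',z(412,326),81))
im=cv2.imread('pics/t6.png');cv2.imwrite('pics/t6y.png',cv2.resize(im[160:265,185:325],None,fx=5.7,fy=5.7,interpolation=cv2.INTER_CUBIC))
E
```

```text
t4 or [257, 209, 16, 25, 140] [264.6 221.2] [496.2 137.8  75. ]
t4 gr [253, 170, 5, 9, 24] [254.9 173.1] [649.8 187.1  51. ]
t6 or [202, 184, 17, 27, 139] [209.1 196.2] [561.1 316.4  75. ]
t6 gr [216, 244, 6, 5, 18] [218.3 245.9] [413.  275.9  51. ]
[528.65 227.1   75.  ] [531.4 231.5  51. ]
rim end corners [544.5 128.4  81. ] [452.5 160.7  81. ] handle [ 544.8 -191.3  113. ] [ 520.4 -271.7  113. ]
side: near rim [455.5 157.1  81. ] [548.  127.3  81. ]
```

View pics/t6y.png

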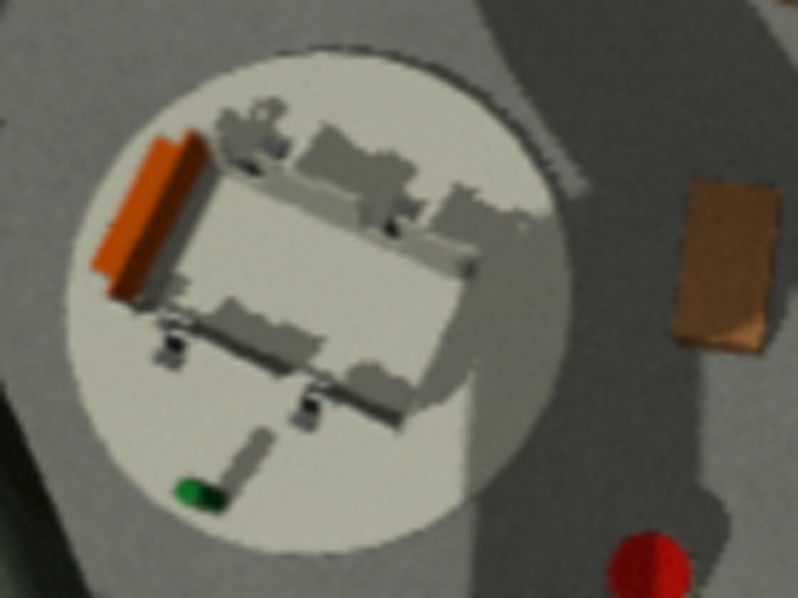

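Estimates agree within about 2 mm: the white bin is centred near (529,226), the blue handle near (534,-233). The release TCP was (535,-235.7), so I'll go back there.

```bash

python3 -m creep '{"offset":[[-0.009,-0.0423,0],[-0.009,-0.0423,0],[-0.009,-0.0423,0],[-0.009,-0.0423,0],[-0.009,-0.0423,0]],"rotation":[[0,0,0],[0,0,0],[0,0,0],[0,0,0],[0,0,0]]}'
python3 -m creep '{"offset":[[-0.009,-0.0423,0],[-0.009,-0.0423,0],[-0.009,-0.0423,0],[-0.009,-0.0423,0],[-0.009,-0.0423,0]],"rotation":[[0,0,0],[0,0,0],[0,0,0],[0,0,0],[0,0,0]]}'
python3 -m creep '{"offset":[[-0.009,-0.0423,0],[-0.009,-0.0423,0],[-0.009,-0.0423,0],[-0.009,-0.0423,0],[-0.009,-0.0423,0]],"rotation":[[0,0,0],[0,0,0],[0,0,0],[0,0,0],[0,0,0]]}'
python3 -m creep '{"offset":[[0,0,0],[0,0,0],[0,0,0],[0,0,0],[0,0,0]],"rotation":[[0,0,10.1],[0,0,10.1],[0,0,10.1],[0,0,10.1],[0,0,10.1]]}'
python3 -m creep '{"offset":[[0,0,0],[0,0,0],[0,0,0],[0,0,0],[0,0,0]],"rotation":[[0,0,10.1],[0,0,10.1],[0,0,10.1],[0,0,10.3],[0,0,0]]}'
```

```text
time_s: 23.9
ee_pos: [585.2, 190.3, 246.0]
ee_rot: [-180.0, -0.0, 161.1]
force: [1.0, -0.2, -0.7]
gripper_width: 45.7
time_s: 24.52
ee_pos: [558.9, -23.9, 246.0]
ee_rot: [-180.0, -0.0, 161.1]
force: [-0.2, -0.0, -0.4]
gripper_width: 45.4
time_s: 25.15
ee_pos: [532.8, -238.2, 246.0]
ee_rot: [180.0, -0.0, 161.0]
force: [1.4, -0.4, 1.0]
gripper_width: 45.7
time_s: 25.78
ee_pos: [533.1, -236.8, 245.9]
ee_rot: [-180.0, -0.0, 110.2]
force: [-0.7, 1.3, -0.7]
gripper_width: 45.5
time_s: 26.4
ee_pos: [533.3, -236.9, 246.0]
ee_rot: [-180.0, -0.0, 70.1]
force: [-0.4, -0.1, -0.2]
gripper_width: 45.6
```

```bash

python3 -m creep '{"offset":[[0.0017,0.0012,0.03],[0,0,0.04],[0,0,0.04],[0,0,0.03],[0,0,0.0125]],"rotation":[[0,0,0],[0,0,0],[0,0,0],[0,0,0],[0,0,0]]}'
python3 -m creep '{"offset":[[0,0,0.008],[0,0,0.003],[0,0,0],[0,0,0],[0,0,0]],"rotation":[[0,0,0],[0,0,0],[0,0,0],[0,0,0],[0,0,0]]}'
python3 -m creep '{"offset":[[0,0,0],[0,0,0],[0,0,0],[0,0,0],[0,0,0]],"rotation":[[0,0,0],[0,0,0],[0,0,0],[0,0,0],[0,0,0]]}' 1 40
python3 -m creep '{"offset":[[0,0,0],[0,0,-0.002],[0,0,-0.008],[0,0,-0.01],[0,0,-0.01]],"rotation":[[0,0,0],[0,0,0],[0,0,0],[0,0,0],[0,0,0]]}'
```

```text
time_s: 27.02
ee_pos: [534.5, -235.3, 91.8]
ee_rot: [-179.8, -0.0, 70.1]
force: [0.6, 0.2, 0.7]
gripper_width: 45.8
time_s: 27.65
ee_pos: [536.1, -236.0, 82.9]
ee_rot: [179.9, 0.0, 70.0]
force: [0.5, 0.5, -0.2]
gripper_width: 45.7
time_s: 28.28
ee_pos: [535.7, -235.8, 82.4]
ee_rot: [-180.0, -0.0, 70.0]
force: [-1.3, 0.7, 0.8]
gripper_width: 11.9
time_s: 28.9
ee_pos: [536.1, -236.0, 113.3]
ee_rot: [180.0, -0.0, 70.0]
force: [1.8, -0.4, -3.3]
gripper_width: 12.0
```

```bash

python3 -m creep '{"offset":[[0,0,-0.02],[0,0,-0.03],[0,0,-0.03],[0,0,-0.02],[0,0,-0.012]],"rotation":[[0,0,0],[0,0,0],[0,0,0],[0,0,0],[0,0,0]]}'
python3 -m creep '{"offset":[[0.012,-0.0046,0],[0.024,-0.0091,0],[0.034,-0.013,0],[0.036,-0.0137,0],[0.036,-0.0137,0]],"rotation":[[0,0,0],[0,0,0],[0,0,0],[0,0,0],[0,0,0]]}' 
python3 -m creep '{"offset":[[0.036,-0.0137,0],[0.036,-0.0137,0],[0.036,-0.0137,0],[0.036,-0.0137,0],[0.036,-0.0137,0]],"rotation":[[0,0,0],[0,0,0],[0,0,0],[0,0,0],[0,0,0]]}' 
python3 -m creep '{"offset":[[0.036,-0.0137,0],[0.034,-0.013,0],[0.024,-0.0091,0],[0.012,-0.0046,0],[0.003,-0.0012,0]],"rotation":[[0,0,0],[0,0,0],[0,0,0],[0,0,0],[0,0,0]]}'
python3 -m creep '{"offset":[[0,0,0],[0,0,0]],"rotation":[[0,0,0],[0,0,0]]}'
```

```text
time_s: 29.52
ee_pos: [536.2, -236.0, 226.2]
ee_rot: [179.9, 0.0, 70.0]
force: [-0.0, 0.1, -2.4]
gripper_width: 12.0
time_s: 30.15
ee_pos: [532.6, -81.9, 223.2]
ee_rot: [-179.8, -0.0, 70.0]
force: [0.3, 0.8, -3.7]
gripper_width: 11.6
time_s: 30.78
ee_pos: [529.7, 110.5, 223.2]
ee_rot: [-179.9, 0.0, 70.0]
force: [-0.4, 0.2, -2.7]
gripper_width: 11.7
time_s: 31.4
ee_pos: [528.7, 225.7, 223.7]
ee_rot: [-179.9, 0.1, 70.0]
force: [0.5, -0.4, -4.4]
gripper_width: 11.5
time_s: 31.65
ee_pos: [529.4, 224.4, 224.5]
ee_rot: [180.0, 0.0, 69.9]
force: [0.4, -0.3, -2.4]
gripper_width: 11.3
```

```bash

python3 -m creep '{"offset":[[0.001,0,0.012],[0,0,0.018],[0,0,0.016],[0,0,0.009],[0,0,0.003]],"rotation":[[0,0,0],[0,0,0],[0,0,0],[0,0,0],[0,0,0]]}'
python3 - <<'E'
from h import *
t=snap('top','t7.png');s=snap('side','s7.png')
cv2.imwrite('pics/s7z.png',cv2.resize(s[60:200,190:330,::-1],None,fx=4.2,fy=4.2,interpolation=cv2.INTER_CUBIC))
cv2.imwrite('pics/t7z.png',cv2.resize(t[160:265,185:325,::-1],None,fx=5.7,fy=5.7,interpolation=cv2.INTER_CUBIC))
E
```

```text
time_s: 32.28
ee_pos: [529.5, 226.1, 165.7]
ee_rot: [-180.0, 0.0, 69.9]
force: [-0.1, 0.0, -2.3]
gripper_width: 11.7
```

View pics/s7z.png

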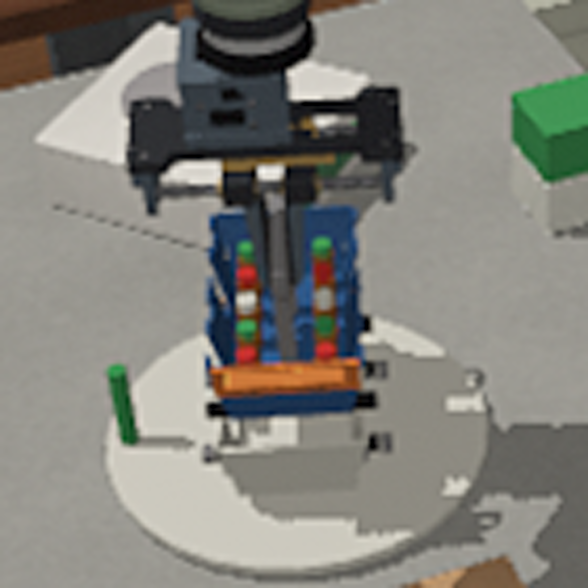

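View pics/t7z.png

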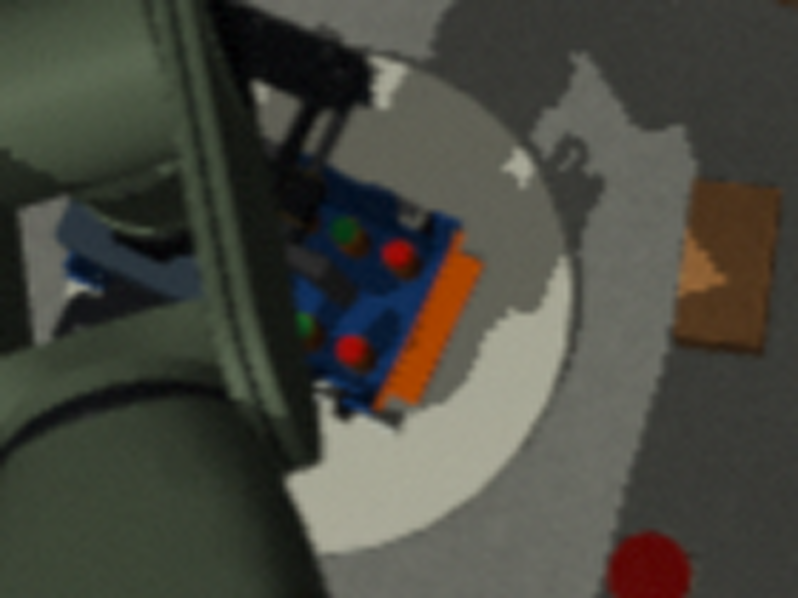

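The blue bin hangs level just above the white one. I'll check the lengthwise alignment from its orange-end rim against the white end rim.

```bash
python3 - <<'E'
from h import *
z=lambda x,y:(185+x/5.7-.4,160+y/5.7-.4)
a=onz('top',z(462,228),151);b=onz('top',z(376,407),151);m=(a+b)/2
print(a,b,m,'centre est',m+90*np.array([.342,.94,0]))
z=lambda x,y:(190+x/4.2-.4,60+y/4.2-.4)
# runner near orange end, lower outer ends
a=onz('side',z(215,416),86);b=onz('side',z(372,407),86);m=(a+b)/2
print(a,b,m,'centre est by runner',m+65*np.array([.342,.94,0]))
E
```

```text
[548.7 129.7 151. ] [454.8 163.9 151. ] [501.75 146.8  151.  ] centre est [532.53 231.4  151.  ]
[462.9 192.2  86. ] [566.3 153.7  86. ] [514.6  172.95  86.  ] centre est by runner [536.83 234.05  86.  ]
```

Alignment agrees within about 3 mm, and the notch tolerance is ±6. The height at contact will show whether it seats: about 154.5 seated, about 160.5 on the rim.

```bash

python3 -m creep '{"offset":[[0,0,0.003],[0,0,0.002],[0,0,0.001],[0,0,0],[0,0,0]],"rotation":[[0,0,0],[0,0,0],[0,0,0],[0,0,0],[0,0,0]]}'
python3 -m creep '{"offset":[[0,0,0.002],[0,0,0.001],[0,0,0],[0,0,0],[0,0,0]],"rotation":[[0,0,0],[0,0,0],[0,0,0],[0,0,0],[0,0,0]]}'
```

```text
time_s: 33.0
ee_pos: [529.8, 226.3, 160.6]
ee_rot: [180.0, -0.0, 70.0]
force: [-0.6, 0.3, -3.2]
gripper_width: 11.8
time_s: 33.62
ee_pos: [529.7, 226.3, 157.5]
ee_rot: [180.0, -0.0, 70.0]
force: [0.2, 0.7, -3.2]
gripper_width: 11.7
```

No contact at the rim height, so it's going into the notches.

```bash

python3 -m creep '{"offset":[[0,0,0.001],[0,0,0.001],[0,0,0],[0,0,0],[0,0,0]],"rotation":[[0,0,0],[0,0,0],[0,0,0],[0,0,0],[0,0,0]]}'
python3 -m creep '{"offset":[[0,0,0.001],[0,0,0],[0,0,0],[0,0,0]],"rotation":[[0,0,0],[0,0,0],[0,0,0],[0,0,0]]}'
```

```text
time_s: 34.25
ee_pos: [529.7, 226.2, 155.5]
ee_rot: [180.0, -0.0, 70.0]
force: [0.6, 0.2, -3.6]
gripper_width: 11.7
time_s: 34.75
ee_pos: [529.8, 226.3, 154.6]
ee_rot: [180.0, -0.0, 70.0]
force: [0.4, 0.4, -2.1]
gripper_width: 11.3
```

```bash

python3 -m creep '{"offset":[[0,0,0.001],[0,0,0],[0,0,0],[0,0,0]],"rotation":[[0,0,0],[0,0,0],[0,0,0],[0,0,0]]}'
python3 - <<'E'
from h import *
for i in range(1):
  s=snap('side','s8.png')
cv2.imwrite('pics/s8z.png',cv2.resize(s[60:200,190:330,::-1],None,fx=4.2,fy=4.2,interpolation=cv2.INTER_CUBIC))
print(env.state()['force'],env.state()['ee_pos'])
E
```

```text
time_s: 35.25
ee_pos: [529.9, 226.3, 154.4]
ee_rot: [180.0, -0.0, 70.0]
force: [-1.3, -0.1, 5.5]
gripper_width: 12.1
[-1.56873141 -0.95224249  6.05267681] [529.9150439  226.28615609 154.41557732]
```

View pics/s8z.png

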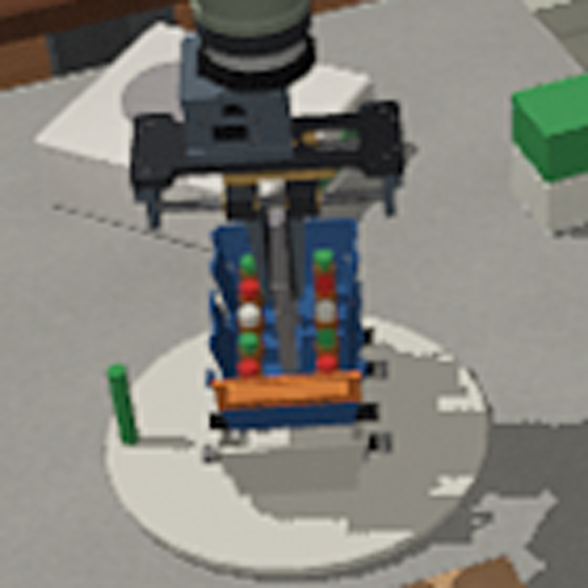

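Contact came at z 154.4, which matches seated in the notches, and the bin looks level. Releasing and withdrawing.

```bash

python3 -m creep '{"offset":[[0,0,0],[0,0,0],[0,0,0],[0,0,0],[0,0,0]],"rotation":[[0,0,0],[0,0,0],[0,0,0],[0,0,0],[0,0,0]]}' 0.5
python3 -m creep '{"offset":[[0,0,0],[0,0,-0.01],[0,0,-0.03],[0,0,-0.03],[0,0,-0.03]],"rotation":[[0,0,0],[0,0,0],[0,0,0],[0,0,0],[0,0,0]]}'
python3 -m creep '{"offset":[[-0.04,0,-0.02],[-0.05,0,0],[-0.05,0,0],[-0.05,0,0],[-0.05,0,0]],"rotation":[[0,0,0],[0,0,0],[0,0,0],[0,0,0],[0,0,0]]}'
python3 -m creep '{"offset":[[-0.03,0,0],[0,0,0]],"rotation":[[0,0,0],[0,0,0]]}'
python3 - <<'E'
from h import *
s=snap('side','s9.png');t=snap('top','t9.png')
cv2.imwrite('pics/s9z.png',cv2.resize(s[105:215,200:340,::-1],None,fx=5.4,fy=5.4,interpolation=cv2.INTER_CUBIC))
cv2.imwrite('pics/t9z.png',cv2.resize(t[160:265,185:325,::-1],None,fx=5.7,fy=5.7,interpolation=cv2.INTER_CUBIC))
E
```

```text
time_s: 35.92
ee_pos: [529.7, 226.2, 153.4]
ee_rot: [-180.0, -0.0, 70.0]
force: [-0.0, -0.0, -1.0]
gripper_width: 45.7
time_s: 36.55
ee_pos: [529.8, 226.2, 255.3]
ee_rot: [180.0, -0.0, 70.0]
force: [0.5, -0.4, 0.0]
gripper_width: 45.5
time_s: 37.17
ee_pos: [446.9, -0.6, 274.4]
ee_rot: [179.9, -0.0, 70.0]
force: [-0.0, -0.5, -0.5]
gripper_width: 45.5
time_s: 37.42
ee_pos: [436.7, -28.7, 274.4]
ee_rot: [179.9, -0.0, 69.8]
force: [0.4, -0.6, -0.3]
gripper_width: 45.5
```

View pics/s9z.png

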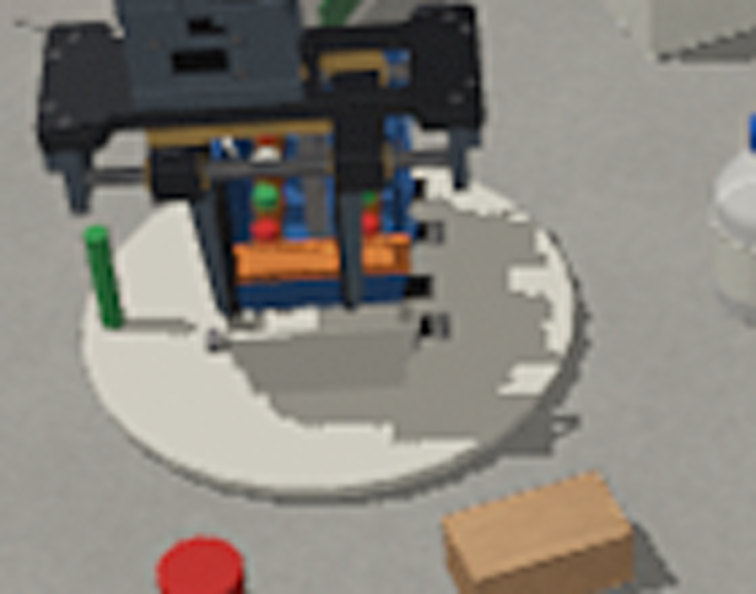

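View pics/t9z.png

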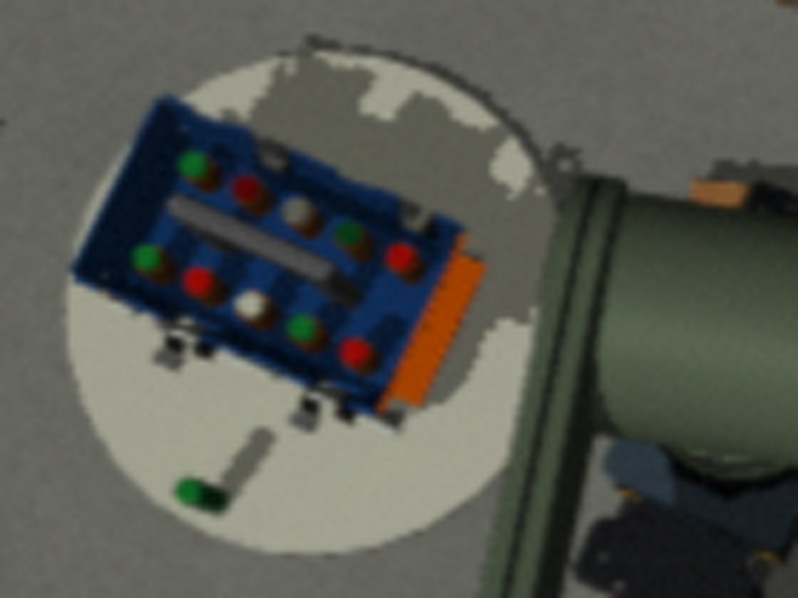

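View pics/t9.png

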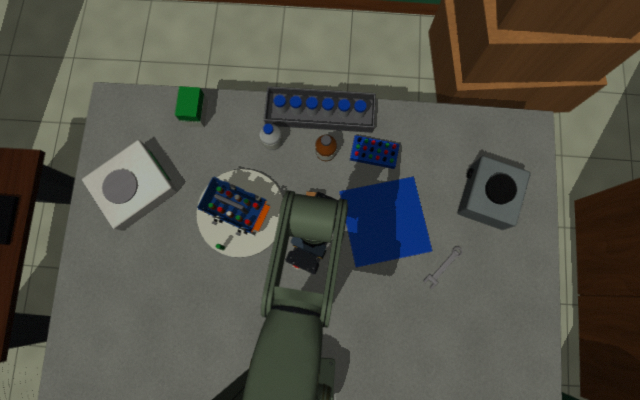

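The blue bin sits level on top with its runners in the notches. The orange ends are opposite: the blue tab is at (430,330) in the top zoom and the white tab is hidden beneath at the upper left. The post is unchanged at (187,490), and the arm is clear at z 274. Handing in.

```bash
python3 - <<'E'
from h import *
t=cv2.imread('pics/t9.png')
z=lambda x,y:(185+x/5.7-.4,160+y/5.7-.4)
a=onz('top',z(178,205),185);b=onz('top',z(350,285),185);print('handle mid',(a+b)/2)
env.job_done()
E
```

```text
handle mid [527.1 221.6 185. ]
the job is handed in; nothing more can be done
```

The job is handed in at about 37 s. The blue bin is back on the white one with its runners in the ledge notches and the orange ends opposite. It was lifted out, set on the mat and released. The turntable was then turned anticlockwise by its post to the stop, where I felt a 10 N reaction.

**Last checks:**
- **Height:** contact came at TCP z 154.4 mm, where about 154.5 meant seated in the notches; there was no contact at rim height on the way down.
- **Turntable and arm:** the final pictures show the bin level and the post still at its stop. The gripper is withdrawn to z 274 mm and touching nothing.
- **Objects around:** the ones I could see had not shifted; the jar and box were partly hidden by the arm in the last top view.
- **Centring:** rough. The last handle measurement gave (527, 222) mm against about (529.5, 226) at release. That is 4 to 5 mm apart, about two pixels' accuracy and inside the 10 mm lengthwise tolerance. Before lowering, the lengthwise estimates also differed by about 3 mm.

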